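# Back the resin-dish turntable up one notch

### The job

The ratchet turntable that carries the resin dish has been clicked one notch too far. With a fingertip, lift its pawl out of the teeth by pushing the pawl's crossbar over until it stays open, push one of the upright pegs to turn the wheel backward (clockwise seen from above) by exactly one notch, then tip the pawl back so that it drops fully into the new notch. Pick nothing up: the dish stays lying in the middle of the wheel, and the other things on the bench stay where they are.

Things in the scene. Friction and masses are not known exactly. Their poses are not given: they have to be found in the camera images.
- stand: Fixed grey foot of the turntable: a 200 mm disc 10 mm thick with a tongue on its +y side carrying the pawl's bracket, a post 24 x 16 mm centred at x 55, y 120 mm, top 82 mm above the table. Origin: on the table under the wheel's vertical axis; z up. Place and yaw vary.
- wheel_top (a point): Fixed point on the wheel's axis, level with its top face, 50 mm above the table. The wheel is an aluminium disc 214 mm across with twelve saw teeth, 12 mm high (tops 62 mm above the table), standing on its rim between radius 85 and 105 mm: one notch every 30 degrees.
- wheel (a joint): Wheel angle (rad), positive = backward = clockwise from above; within 0.05 of 0 at the start, one notch back = 0.524. With the pawl down it is blocked backward 0.09 past mid-notch (but can click forward). Pawl up: turns with slight friction (0.12 N m, 2 N at a peg), stays where left. The pawl drops fully home within 0.05 of mid-notch.
- pawl (a joint): Pawl angle (rad): 0 = down, nose in the notch; 1.2 = open on its stop. The nose clears the teeth above 0.25. Opening lifts the nose and moves the crossbar toward the stand's +x. It swings freely by its weight (0.12 kg): above about 0.8 it falls open and rests at 1.2, below that it falls shut. A 1 to 3 N push moves it either way.
- pawl_pivot (a point): Fixed point on the pawl's pivot axis (parallel to the stand's y axis), 72 mm above the table, at x 55, y 95 mm of the stand.
- pawl_nose (a point): Underside of the pawl's nose, a block 8 x 14 mm. With the pawl down it is at x 1, y 95 mm of the stand, 52 mm above the table. The pawl's arm runs from here to the pivot, 14 mm wide.
- pawl_bar (a point): Point on the axis of the pawl's crossbar, 50 mm from the pivot axis: a rod 12 mm thick parallel to the stand's y axis, y 95 (at the arm) to 145 mm, ending in an 18 mm ball. Pawl down: this point at x 30, y 130 mm of the stand, 115 mm high; open: x 86 mm, 111 mm high; between them it follows an arc up to 122 mm. Free below down to the bracket's top (82 mm).
- peg_0 (a point): Centre of the top of an upright steel peg on the wheel, one of three alike, 14 mm thick, 55 mm tall (50 to 105 mm above the table), 68 mm from the wheel's axis, 120 degrees apart; with the wheel at 0 it stands 30 degrees anticlockwise from the stand's x axis. It turns with the wheel.
- peg_1 (a point): Centre of the top of an upright steel peg on the wheel, one of three alike, 14 mm thick, 55 mm tall (50 to 105 mm above the table), 68 mm from the wheel's axis, 120 degrees apart; with the wheel at 0 it stands 150 degrees anticlockwise from the stand's x axis. It turns with the wheel.
- peg_2 (a point): Centre of the top of an upright steel peg on the wheel, one of three alike, 14 mm thick, 55 mm tall (50 to 105 mm above the table), 68 mm from the wheel's axis, 120 degrees apart; with the wheel at 0 it stands 270 degrees anticlockwise from the stand's x axis. It turns with the wheel.
- dish_centre: Loose round steel dish with cured resin, 90 mm across, 18 mm high, 0.25 kg, lying in the middle of the wheel (top 68 mm above the table). Origin: centre of its underside.
- dish_a: Like dish_centre, on the table by the stand; leave alone.
- dish_b: Like dish_centre, on the table by the stand; leave alone.
- dish_c: Like dish_centre, on the right of the table; leave alone.
- cap: White screw cap, 40 mm across, 22 mm high, loose on the table by the stand; leave alone. Origin: centre of its underside.
- jar: Jar 56 mm across, 65 mm high, loose on the table by the stand; leave alone. Origin: centre of its underside.
- bottle: White bottle 76 mm across, 220 mm high, at the left of the table; leave alone. Origin: centre of its underside.
- scraper: Spatula lying on the left of the table; leave alone. Origin: centre of its underside.
Mind the look-alikes: they are no part of the job. What is shaped like the dish_centre but turquoise or white is not meant.

How it is judged:
By the outcome, as a careful person would: the job done as asked, in the order asked, and still so for the second after the job is handed in, with the robot touching nothing.
It also fails if it takes over 56 s, if anything falls off the work surface, if the arm or the gripper's body presses on something with over 40 N, if the wrist force passes 120 N, or if a joint passes its speed limit or range.

### The arm

A 7-joint arm with a two-finger parallel gripper is mounted at the origin on the work surface. World frame = base frame: x ahead of the robot, y to its left, z up, the work surface at z = 0. Lengths are in mm, angles in rad, forces in N, time in s.
With the tool pointing down it reaches from about 425 to 875 mm from the base axis. Payload 8.4 kg.
Tool frame: the origin (TCP) lies midway between the tips of the shut fingers; the grasp point (between the pads) lies 19 mm behind it; z points along the fingers, y is the line along which they close (so a half turn about z gives the same grasp; the last joint's range is limited). The gripper opens to 85 mm and grips with 20 to 120 N. Pads are 22 mm wide; open, the fingers measure 114 mm over their backs; the gripper's body (76 mm by 85 mm) begins 54 mm behind the grasp point. The pads swing forward as they close: fully open they stand 13 mm farther back than shut.
Start: joints at [-1.4, 0.333, 0.04, 1.465, -0.013, 1.343, -0.059], TCP at [173.252, 626.456, 231.308] pointing down, gripper open.
Joint ranges: [-2.58, 2.58], [-0.38, 2.09], [-1.3, 1.39], [0.25, 2.4], [-1.5, 4.64], [0.08, 2.09], [-2.65, 2.65]. Speed limits (rad/s): [2.22, 2.22, 2.79, 2.79, 3.14, 3.14, 3.14].

### API

Orientations are given as a unit quaternion [x, y, z, w].
In Python, from rig import * gives the robot as it stands.
- The arm moves only by the shell command python3 -m inch 'ROWS' [FORCE]. ROWS is JSON, a list of rows, each a list of 3 entries, a list of its own where there are three numbers: the finger opening in m, from 0 to 0.0854, then the shift along the world's x, y, z in m, then the turn, a rotation vector about the world's x, y, z in degrees. A call has 1 to 8 rows; each row is the pose to reach, as a shift and turn from the pose commanded when the call began; what a row does not reach only later rows make up. A row lasts 1/12 s, in which the tool goes at most 41.7 mm and 7.16 degrees, less where a joint would pass 70% of its speed; a pose out of reach is approached as far as the arm can. A call with a gripper value outside its range is refused whole. The fingers move at their own pace and stop on an object; FORCE is the grip in N (left out, the last holds). Time passes only in rows, so rows that repeat a pose let the fingers close. It gives the time, the measured TCP pose, the force, the opening and the grip force at its end, in the units of the state.
- get_state(): the state, without advancing time (a new reading comes with each control period).
- get_image(name): name is "scene" or "top" or "wrist"; returns the picture (384x512x3 uint8, blue, green, red); there is no depth.
- calibration(name): a dict with "camera_matrix" (3x3 intrinsics, pixels), "rvec" (rotation vector, rad) and "tvec" (3), from world to camera coordinates, as OpenCV has them. Camera axes: x right, y down, z forward; pixel columns grow to the right and rows downward; lengths in mm; the calibration is good to about 2 mm. The wrist camera is an equidistant fisheye: a pixel r from the principal point sees the ray r / f radians off the axis. A picture is of the moment at which its call begins: read the wrist's pose just before it. calibration takes no time and is no camera call; for the wrist camera it gives the pose at the moment of the call.
- job_done(): hands the job in; it is judged then, once.
The state is a dict: "time": time; "joints": joint angles; "qvel": joint speeds; "tau": joint torques, N m; "ee_pos": TCP position; "eef_rot": TCP orientation; "ft_force": force on the tool from outside, world axes, zero at the start; "torque": the same for the moment, N m; "finger_gap": finger opening in mm; "finger_force": force on a finger pad.
Only numpy, scipy, OpenCV 4.12 (cv2) and the standard library are available. Lean on these libraries where they do the work, as an engineer would, in place of code of your own. Each camera call takes 0.05 s, during which the arm holds its last target. There are 200 camera calls.

## Working session

There is one attempt and no reset: what is moved stays moved. The work goes in short steps, Python scripts to look and compute and a shell command to move; the robot and the scene stay as the last step left them, time stands still between calls to the robot, and variables do not carry over. Pictures are saved under pics/ and viewed, at most 10 in all, crops included, and the job is handed in when it is done.

```bash
mkdir -p pics; python3 - <<'E'
from rig import *
import cv2
for n in("scene","top"):
    cv2.imwrite(f"pics/{n}0.png",get_image(n)); c=calibration(n); print(n,c)
s=get_state();print(s["time"],s["ee_pos"],s["eef_rot"],s["ft_force"])
E
```

```text
scene {'camera_matrix': array([[357.93963152,   0.        , 249.97026193],
       [  0.        , 357.93963152, 189.34812976],
       [  0.        ,   0.        ,   1.        ]]), 'rvec': array([ 0.97850884,  2.43708742, -1.05472502]), 'tvec': array([ 404.41056294, -204.34197791, 1316.84625902])}
top {'camera_matrix': array([[372.52655044,   0.        , 253.60658483],
       [  0.        , 372.52655044, 200.32688485],
       [  0.        ,   0.        ,   1.        ]]), 'rvec': array([ 2.15592127, -2.19508487,  0.10514915]), 'tvec': array([  47.04154715,  575.19192691, 1296.06387783])}
0.1 [173.15822107 626.09045941 230.50484001] [ 1.34496409e-01  9.90913811e-01 -7.30471522e-04 -5.09045199e-05] [-0.18001069 -0.18153931  0.4498294 ]
```

View pics/scene0.png

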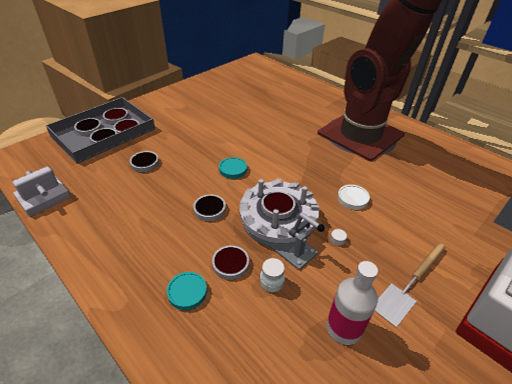

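View pics/top0.png

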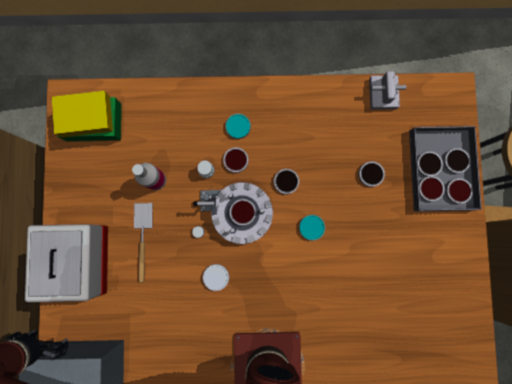

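The scene view shows the wheel at about (279,212) with the dark-red dish at (279,205) and the pawl bar near (310,225). In the top view the wheel is at (242,212) and the pawl at (208,202). Look-alikes: dark-red and dark dishes at top (235,160), (286,181) and (372,174), turquoise at (237,126) and (312,228), white at (215,278). The one meant is on the wheel at top (242,212). Next is a close crop.

```bash
python3 - <<'E'
import cv2,numpy as np
a=cv2.imread("pics/top0.png")[165:255,180:290]; b=cv2.imread("pics/scene0.png")[165:275,225:335]
a=cv2.resize(a,None,fx=7,fy=7,interpolation=cv2.INTER_CUBIC);b=cv2.resize(b,None,fx=5.4,fy=5.4,interpolation=cv2.INTER_CUBIC)
cv2.imwrite("pics/topc.png",a[:600]);cv2.imwrite("pics/scenec.png",b[:600])
E
```

```text
(no output)
```

View pics/topc.png

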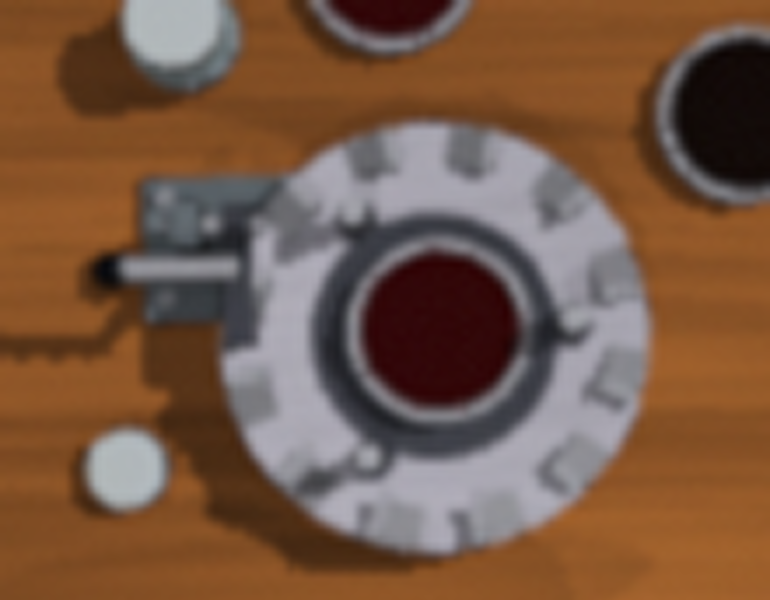

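View pics/scenec.png

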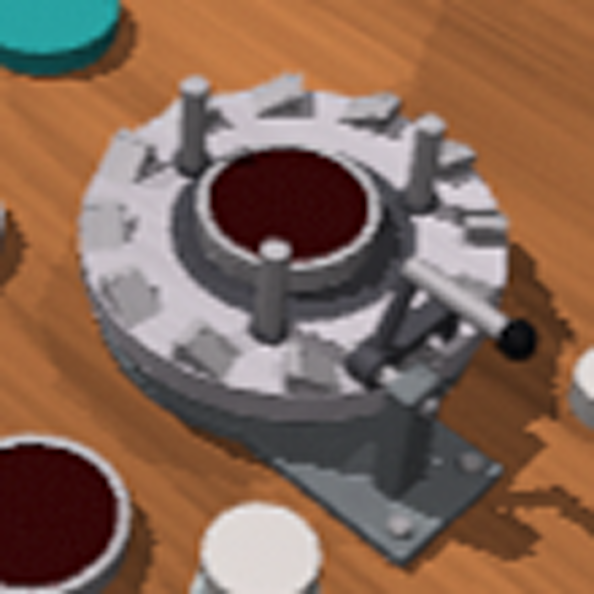

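The red dish on the wheel is confirmed. Crop positions:
- **Scene peg tops:** peg_0 (275,248), peg_1 (430,122), peg_2 (194,84).
- **Top peg tops:** about (357,215), (368,458), (578,322).
- **Bar ball:** scene (520,340), top (105,270).

I'll fit the stand pose to these.

```bash
cat > fit.py <<'E'
import numpy as np,cv2
from scipy.optimize import least_squares
from rig import calibration
C={n:calibration(n) for n in("scene","top")}
def proj(n,P):
    c=C[n];return cv2.projectPoints(np.float64(P).reshape(-1,1,3),c["rvec"],c["tvec"],c["camera_matrix"],None)[0].reshape(-1,2)
def peg(k,w):
    a=np.radians(30+120*k)-w;return [68*np.cos(a),68*np.sin(a),105]
def world(p,L):
    c,s=np.cos(p[2]),np.sin(p[2]);L=np.float64(L)
    return np.c_[p[0]+c*L[:,0]-s*L[:,1],p[1]+s*L[:,0]+c*L[:,1],L[:,2]]
def bar(q,y=130):
    a=np.arctan2(43,-25)-q;return [55+50*np.cos(a),y,72+50*np.sin(a)]
E
python3 - <<'E'
from fit import *
S=np.float64([(275,248),(430,122),(194,84),(520,340)])/5.4+[225,165]
T=np.float64([(357,215),(368,458),(578,322),(105,270)])/7+[180,165]
def pts(p):return world(p,[peg(0,p[3]),peg(1,p[3]),peg(2,p[3]),bar(0,147)])
f=lambda p:np.r_[(proj("scene",pts(p))-S).ravel(),(proj("top",pts(p))-T).ravel()]
r=least_squares(f,[630,70,0,0],x_scale=[10,10,.1,.1]);p=r.x
print(p.round(3));print(r.fun.reshape(-1,2).round(1))
W=world(p,[peg(0,p[3]),peg(1,p[3]),peg(2,p[3]),bar(0),bar(0,145),bar(1.2),[0,0,50],[55,95,72]]);print(W.round())
for n in C:print(n,proj(n,W[[6]]).round(1))
E
```

```text
[ 5.31677e+02  8.06990e+01  1.70000e-02 -2.90000e-02]
[[ 0.1 -0.5]
 [ 0.3 -0.4]
 [ 0.3 -0.6]
 [-1.2 -1.9]
 [-1.5 -1. ]
 [-1.  -0.5]
 [-1.5 -0.7]
 [ 0.9  0.4]]
[[589. 117. 105.]
 [471. 112. 105.]
 [535.  13. 105.]
 [559. 211. 115.]
 [559. 226. 115.]
 [616. 212. 111.]
 [532.  81.  50.]
 [585. 177.  72.]]
scene [[279.3 206.9]]
top [[241.2 212.6]]
```

```bash
python3 -m inch '[[0,[0.03,-0.036,0],[0,0,6]],[0,[0.055,-0.066,0],[0,0,12]],[0,[0.08,-0.096,0],[0,0,16.4]],[0,[0.105,-0.126,0],[0,0,16.4]],[0,[0.13,-0.156,0],[0,0,16.4]],[0,[0.155,-0.186,0],[0,0,16.4]],[0,[0.176,-0.21,0],[0,0,16.4]],[0,[0.176,-0.21,0],[0,0,16.4]]]' 20
python3 -m inch '[[0,[0.025,-0.03,0],[0,0,0]],[0,[0.05,-0.06,0],[0,0,0]],[0,[0.075,-0.09,0],[0,0,0]],[0,[0.1,-0.12,0],[0,0,0]],[0,[0.125,-0.15,0],[0,0,0]],[0,[0.15,-0.18,-0.01],[0,0,0]],[0,[0.17,-0.21,-0.03],[0,0,0]],[0,[0.17,-0.21,-0.05],[0,0,0]]]'
```

```text
time: 0.77
ee_pos: [354.8, 410.3, 231.4]
eef_rot: [-0.003, 1.0, -0.001, 0.001]
ft_force: [0.1, 0.7, 0.8]
finger_gap: 0.0
finger_force: 0.0
time: 1.43
ee_pos: [523.6, 198.7, 181.4]
eef_rot: [-0.003, 1.0, -0.001, 0.002]
ft_force: [-0.0, -0.5, 0.4]
finger_gap: -0.0
finger_force: 0.0
```

```bash
python3 -m inch '[[0,[0,0.009,-0.03],[0,0,0]],[0,[0,0.009,-0.06],[0,0,0]],[0,[0,0.009,-0.083],[0,0,0]],[0,[0,0.009,-0.083],[0,0,0]]]'
python3 - <<'E'
from rig import *
import cv2,numpy as np
b=get_image("scene")[165:275,245:355];w=get_image("wrist")
b=cv2.resize(b,None,fx=3.6,fy=3.6,interpolation=cv2.INTER_CUBIC)[:384]
cv2.imwrite("pics/a1.png",np.hstack([b,w])[:, :800]);
E
```

```text
time: 1.77
ee_pos: [516.1, 214.4, 93.3]
eef_rot: [-0.008, 1.0, -0.002, -0.004]
ft_force: [-1.6, -0.9, -0.4]
finger_gap: 0.2
finger_force: 0.0
```

View pics/a1.png

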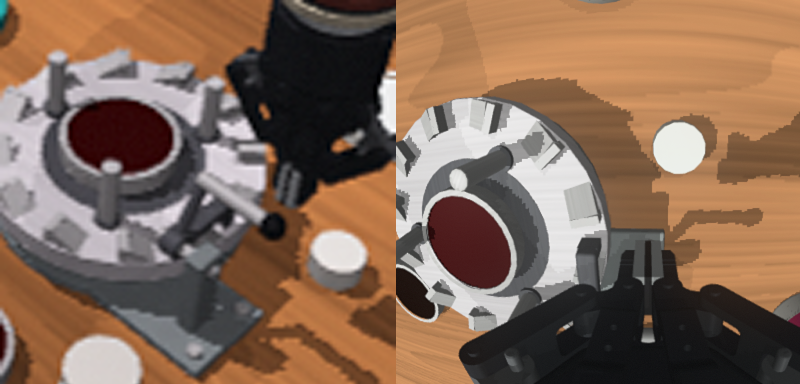

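The finger sits behind the bar, robot side, a little towards the ball (ball at (272,225) in the crop, tip at (288,195)). I'll check that it has settled before pushing.

```bash
python3 -m inch '[[0,[0.004,-0.006,0.0],[0,0,0]],[0,[0.004,-0.006,0.0],[0,0,0]],[0,[0.004,-0.006,0.0],[0,0,0]],[0,[0.004,-0.006,0],[0,0,0]]]'
```

```text
time: 2.2
ee_pos: [523.9, 209.6, 99.5]
eef_rot: [-0.008, 1.0, 0.001, 0.001]
ft_force: [0.2, -0.8, -0.5]
finger_gap: -0.2
finger_force: 0.0
```

```bash
python3 -m inch '[[0,[0.006,-0.003,-0.001],[0,0,0]],[0,[0.012,-0.003,-0.001],[0,0,0]],[0,[0.018,-0.003,-0.001],[0,0,0]],[0,[0.024,-0.003,-0.001],[0,0,0]],[0,[0.03,-0.003,-0.001],[0,0,0]],[0,[0.036,-0.003,-0.001],[0,0,0]]]'
python3 -m inch '[[0,[0.006,0,0],[0,0,0]],[0,[0.012,0,0],[0,0,0]],[0,[0.018,0,0],[0,0,0]],[0,[0.024,0,0],[0,0,0]],[0,[0.028,0,0],[0,0,0]],[0,[0.031,0,0],[0,0,0]],[0,[0.034,0,0],[0,0,0]],[0,[0.034,0,0],[0,0,0]]]'
python3 - <<'E'
from rig import *
import cv2,numpy as np
b=get_image("scene")[165:275,245:355];w=get_image("wrist")
b=cv2.resize(b,None,fx=3.6,fy=3.6,interpolation=cv2.INTER_CUBIC)[:384]
cv2.imwrite("pics/a2.png",np.hstack([b,w])[:, :800]);
E
```

```text
time: 2.7
ee_pos: [559.9, 206.5, 97.2]
eef_rot: [-0.008, 1.0, -0.0, -0.0]
ft_force: [-0.9, 0.3, 0.8]
finger_gap: -0.0
finger_force: 0.4
time: 3.37
ee_pos: [593.7, 206.4, 97.3]
eef_rot: [-0.008, 1.0, -0.0, 0.0]
ft_force: [0.3, -0.5, -0.2]
finger_gap: -0.0
finger_force: 0.0
```

View pics/a2.png

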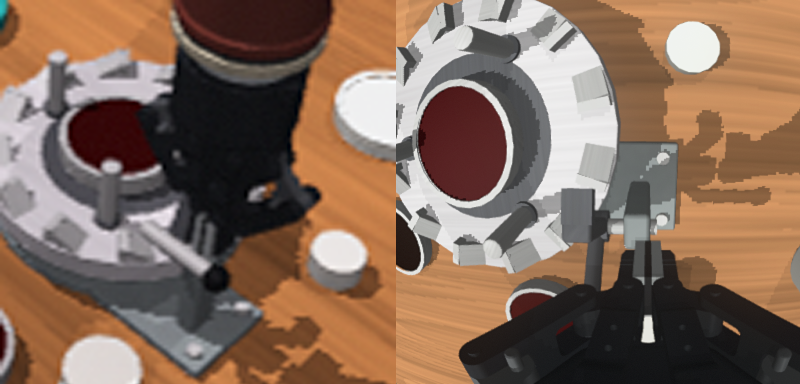

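The pawl is open: the bar is over at (190,255) in the scene crop, and the wrist view shows the nose raised. I'll back off, lift and go to the +x side of peg_2.

```bash
python3 -m inch '[[0,[-0.012,0,0],[0,0,0]],[0,[-0.024,0,0.01],[0,0,0]],[0,[-0.026,0,0.04],[0,0,0]],[0,[-0.026,0,0.08],[0,0,0]],[0,[-0.026,-0.035,0.085],[0,0,0]],[0,[-0.026,-0.07,0.085],[0,0,0]],[0,[-0.026,-0.105,0.085],[0,0,0]],[0,[-0.026,-0.14,0.085],[0,0,0]]]'
python3 -m inch '[[0,[0,-0.03,0],[0,0,0]],[0,[0,-0.048,0],[0,0,0]],[0,[0,-0.048,-0.03],[0,0,0]],[0,[0,-0.048,-0.06],[0,0,0]],[0,[0,-0.048,-0.09],[0,0,0]],[0,[0,-0.048,-0.099],[0,0,0]],[0,[0,-0.048,-0.099],[0,0,0]],[0,[0,-0.048,-0.099],[0,0,0]]]'
python3 - <<'E'
from rig import *
import cv2,numpy as np
t=get_image("top");b=get_image("scene");
cv2.imwrite("pics/t3.png",t)
b=cv2.resize(b[160:270,230:340],None,fx=5.4,fy=5.4,interpolation=cv2.INTER_CUBIC)
cv2.imwrite("pics/a3.png",b[:600])
E
```

```text
time: 4.13
ee_pos: [566.9, 65.2, 182.8]
eef_rot: [-0.009, 1.0, 0.0, 0.0]
ft_force: [0.0, -0.3, -1.0]
finger_gap: -0.1
finger_force: 0.0
time: 4.8
ee_pos: [567.5, 18.5, 84.1]
eef_rot: [-0.008, 1.0, -0.0, 0.0]
ft_force: [-0.5, -0.2, 0.6]
finger_gap: 0.1
finger_force: 0.0
```

View pics/a3.png

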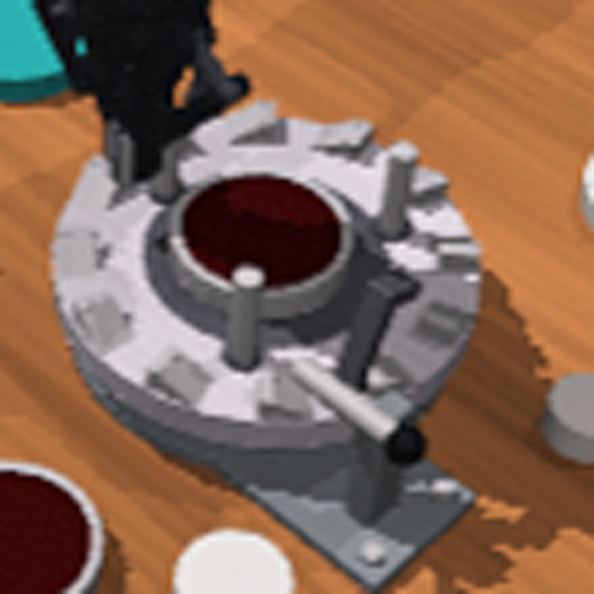

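The pawl rests open (bar at (340,400)), the nose is clear of the teeth, and the finger is on the +x side of peg_2 at about (120,165). I'll push peg_2 towards −x, stopping short first.

```bash
python3 -m inch '[[0,[-0.006,0,0],[0,0,0]],[0,[-0.012,0,0],[0,0,0]],[0,[-0.017,0,0],[0,0,0]],[0,[-0.022,0,0],[0,0,0]],[0,[-0.027,0,0],[0,0,0]],[0,[-0.032,0,0],[0,0,0]],[0,[-0.036,0,0],[0,0,0]],[0,[-0.040,0,0],[0,0,0]]]'
python3 -m inch '[[0,[-0.002,0,0],[0,0,0]],[0,[-0.002,0,0],[0,0,0]],[0,[-0.002,0,0],[0,0,0]]]'
python3 - <<'E'
from rig import *
import cv2,numpy as np
b=get_image("scene")[160:270,230:340];t=get_image("top")[165:255,190:280]
b=cv2.resize(b,(400,400),interpolation=cv2.INTER_CUBIC);t=cv2.resize(t,(400,400),interpolation=cv2.INTER_CUBIC)
cv2.imwrite("pics/a4.png",np.hstack([b,t]))
E
```

```text
time: 5.57
ee_pos: [526.9, 19.1, 83.4]
eef_rot: [-0.008, 1.0, 0.0, 0.0]
ft_force: [3.2, 2.7, -0.3]
finger_gap: 0.2
finger_force: 1.7
time: 5.82
ee_pos: [524.5, 18.2, 82.9]
eef_rot: [-0.008, 1.0, -0.0, -0.001]
ft_force: [0.4, -0.4, -0.4]
finger_gap: 0.1
finger_force: 0.0
```

View pics/a4.png

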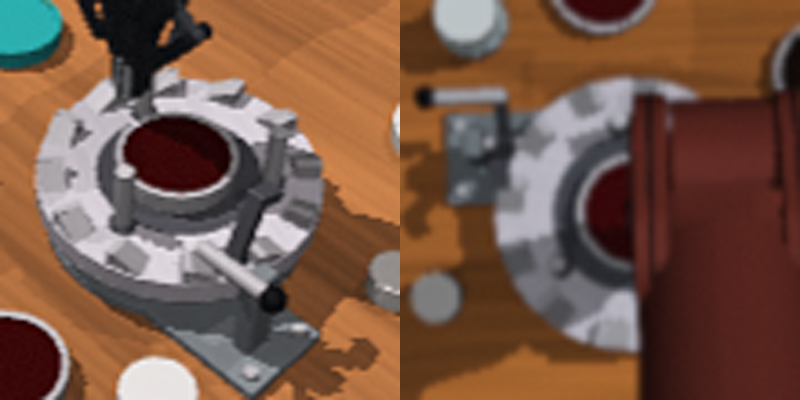

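Scene crop: peg_0 top at (125,172), peg_1 at (280,118). Top crop: peg_1 at about (162,255). I'll fit the wheel angle.

```bash
cat > est.py <<'E'
from fit import *
k=400/110
S=np.float64([(275,248),(430,122),(194,84),(520,340)])/5.4+[225,165]
T=np.float64([(357,215),(368,458),(578,322),(105,270)])/7+[180,165]
S3=np.float64([(248,276),(402,152),(403,443)])/5.4+[230,160]
def est(S4):
    S4=np.float64(S4)
    def f(p):
        L=lambda w,ks:world(p,[peg(i,w) for i in ks])
        P=np.r_[L(p[3],[0,1,2]),world(p,[bar(0,147)])]
        return np.r_[(proj("scene",P)-S).ravel(),.7*(proj("top",P)-T).ravel(),
          (proj("scene",np.r_[L(p[3],[0,1]),world(p,[bar(1.2,147)])])-S3).ravel(),(proj("scene",L(p[4],[0,1]))-S4).ravel()]
    r=least_squares(f,[532,81,0,0,.4],x_scale=[10,10,.1,.1,.1]);print(r.x.round(3));print(r.fun.reshape(-1,2).round(1).tolist())
E
python3 -c "
from est import *
est(np.float64([(125,172),(280,118)])/k+[230,160])"
```

```text
[ 5.33103e+02  8.10870e+01  2.10000e-02 -2.50000e-02  3.67000e-01]
[[-0.1, -0.1], [0.0, -0.1], [0.0, -0.3], [-1.3, -1.6], [-1.2, -1.0], [-0.8, -0.6], [-1.1, -0.8], [0.5, 0.1], [-0.1, -0.3], [0.2, -0.6], [0.1, -1.1], [1.5, 0.2], [-0.2, 2.0]]
```

```bash
cat > teeth.py <<'E'
from fit import *
from rig import get_image
def polar(img,lo=-75,hi=40,z=60):
    th=np.radians(np.arange(lo,hi,.25));r=np.linspace(80,107,28)
    R,A=np.meshgrid(r,th)
    P=world([532.8,81,.02],np.c_[(R*np.cos(A)).ravel(),(R*np.sin(A)).ravel(),np.full(R.size,z)])
    uv=proj("scene",P).astype(np.float32).reshape(*R.shape,2)
    g=cv2.cvtColor(img,cv2.COLOR_BGR2GRAY)
    return cv2.remap(g,uv[...,0],uv[...,1],cv2.INTER_CUBIC).astype(np.float32)
def turned(img,near=None):
    a=polar(cv2.imread("pics/scene0.png"));b=polar(img);n=60 # 15 deg
    core=b[n:-n];out=[]
    for d in range(-n,n+1):   # clockwise by d/4 deg beyond n*30: b(th)=a(th+d)
        out.append(np.corrcoef(core.ravel(),a[n+d:len(a)-n+d].ravel())[0,1])
    o=np.array(out);i=np.argsort(o)[::-1][:6]
    return [(round(float(np.radians((j-n)/4)),3),round(float(o[j]),2)) for j in i]
if __name__=="__main__":
    print(turned(cv2.imread("pics/scene0.png"))[0],turned(get_image("scene")))
E
python3 teeth.py
```

```text
(0.0, 1.0) [(-0.061, 0.68), (-0.057, 0.68), (-0.065, 0.68), (-0.052, 0.67), (-0.07, 0.67), (-0.048, 0.67)]
```

```bash
python3 -m inch '[[0,[-0.001,0,0],[0,0,0]],[0,[-0.002,0,0],[0,0,0]],[0,[-0.003,0,0],[0,0,0]],[0,[-0.004,0,0],[0,0,0]],[0,[-0.004,0,0],[0,0,0]],[0,[-0.004,0,0],[0,0,0]]]'; python3 teeth.py
python3 - <<'E'
from rig import *
from fit import *
p=[532.8,81,.02];a=cv2.imread("pics/scene0.png");b=get_image("scene");cv2.imwrite("pics/s5.png",b)
t=[]
for img,w in((a,-.025),(b,.46)):
    row=[]
    for k in(0,1):
        u,v=proj("scene",world(p,[peg(k,w)]))[0].round().astype(int);print(k,u-10,v-7)
        row.append(cv2.resize(img[v-7:v+8,u-10:u+10],(400,300),interpolation=cv2.INTER_NEAREST))
    t.append(np.hstack(row))
cv2.imwrite("pics/a5.png",np.vstack(t))
E
```

```text
time: 6.47
ee_pos: [521.3, 18.6, 83.4]
eef_rot: [-0.008, 1.0, 0.0, 0.0]
ft_force: [2.1, 1.1, 0.2]
finger_gap: -0.4
finger_force: 0.9
(0.0, 1.0) [(-0.009, 0.7), (-0.013, 0.7), (-0.004, 0.69), (-0.017, 0.69), (0.0, 0.68), (-0.022, 0.68)]
0 266 204
1 295 180
0 254 199
1 297 189
```

View pics/a5.png

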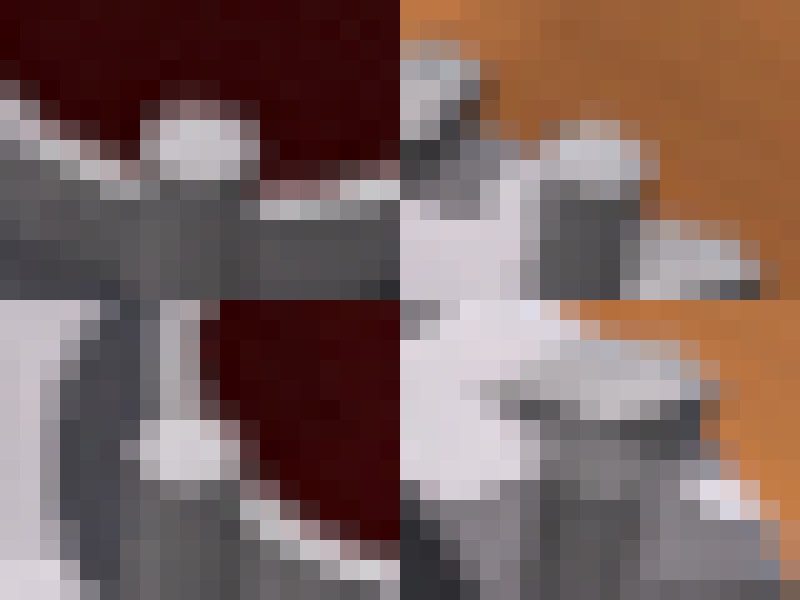

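Before: peg_0 top at (275.4,210.7), peg_1 at (304.3,187.2). After: peg_0 at (262.6,206.0), peg_1 at about (306.0,196.3).

```bash
python3 - <<'E'
from fit import *
for name,o in(("before",[(275.4,210.7),(304.3,187.2)]),("after",[(262.6,206.),(306.,196.3)])):
    for k in(0,1):
        w=np.arange(-.1,.7,.002);d=np.linalg.norm(proj("scene",world([532.8,81,.02],[peg(k,x) for x in w]))-o[k],axis=1)
        print(name,k,w[d.argmin()].round(3),d.min().round(2))
E
```

```text
before 0 -0.01 0.04
before 1 -0.048 0.24
after 0 0.508 0.43
after 1 0.48 0.73
```

All estimates put the wheel at about 0.49, so 2 mm more is needed.

```bash
python3 -m inch '[[0,[-0.0005,0,0],[0,0,0]],[0,[-0.001,0,0],[0,0,0]],[0,[-0.0015,0,0],[0,0,0]],[0,[-0.002,0,0],[0,0,0]],[0,[-0.002,0,0],[0,0,0]],[0,[-0.002,0,0],[0,0,0]]]'; python3 teeth.py
```

```text
time: 7.07
ee_pos: [519.3, 18.4, 83.4]
eef_rot: [-0.008, 1.0, -0.0, 0.0]
ft_force: [1.9, 1.7, 1.1]
finger_gap: 0.2
finger_force: 1.3
(0.0, 1.0) [(0.022, 0.65), (0.017, 0.65), (0.026, 0.64), (0.013, 0.64), (0.031, 0.64), (0.009, 0.63)]
```

```bash
python3 -m inch '[[0,[0.008,0,0],[0,0,0]],[0,[0.02,0,0],[0,0,0]],[0,[0.03,0,0.025],[0,0,0]],[0,[0.03,0,0.06],[0,0,0]],[0,[0.03,0,0.1],[0,0,0]],[0,[0.055,0.025,0.1],[0,0,0]],[0,[0.08,0.05,0.1],[0,0,0]],[0,[0.105,0.08,0.1],[0,0,0]]]'
python3 teeth.py
python3 -m inch '[[0,[0.01,0.03,0],[0,0,0]],[0,[0.02,0.06,0],[0,0,0]],[0,[0.028,0.09,0],[0,0,0]],[0,[0.028,0.108,0],[0,0,0]],[0,[0.028,0.108,-0.03],[0,0,0]],[0,[0.028,0.108,-0.06],[0,0,0]],[0,[0.028,0.108,-0.083],[0,0,0]],[0,[0.028,0.108,-0.083],[0,0,0]]]'
python3 teeth.py
```

```text
time: 7.78
ee_pos: [625.5, 97.7, 184.2]
eef_rot: [-0.007, 1.0, 0.0, 0.0]
ft_force: [1.1, -0.7, 0.2]
finger_gap: -0.2
finger_force: 0.0
(0.0, 1.0) [(0.022, 0.66), (0.026, 0.66), (0.017, 0.66), (0.031, 0.65), (0.013, 0.65), (0.035, 0.64)]
time: 8.5
ee_pos: [648.8, 205.1, 93.9]
eef_rot: [-0.008, 1.0, -0.002, -0.005]
ft_force: [-0.7, -0.7, -1.5]
finger_gap: -0.1
finger_force: 0.0
(0.0, 1.0) [(0.022, 0.7), (0.026, 0.7), (0.017, 0.7), (0.031, 0.69), (0.013, 0.69), (0.035, 0.68)]
```

```bash
python3 -m inch '[[0,[-0.006,0,0],[0,0,0]],[0,[-0.012,0,0],[0,0,0]],[0,[-0.018,0,0],[0,0,0]],[0,[-0.024,0,0],[0,0,0]],[0,[-0.030,0,0],[0,0,0]],[0,[-0.035,0,0],[0,0,0]],[0,[-0.04,0,0],[0,0,0]],[0,[-0.045,0,0],[0,0,0]]]'
python3 -m inch '[[0,[-0.005,0,0],[0,0,0]],[0,[-0.01,0,0],[0,0,0]],[0,[-0.013,0,0],[0,0,0]],[0,[-0.013,0,0],[0,0,0]]]'
python3 -m inch '[[0,[0.015,0,0],[0,0,0]],[0,[0.03,0,0],[0,0,0]],[0,[0.045,0,0.02],[0,0,0]],[0,[0.05,0,0.05],[0,0,0]],[0,[0.05,0,0.085],[0,0,0]],[0,[0.05,0.0,0.12],[0,0,0]],[0,[0.05,0.0,0.12],[0,0,0]],[0,[0.05,0.0,0.12],[0,0,0]]]'
python3 teeth.py
python3 - <<'E'
from rig import *
import cv2,numpy as np
b=get_image("scene");w=get_image("wrist");cv2.imwrite("pics/s6.png",b)
a=cv2.imread("pics/scene0.png")
f=lambda i:cv2.resize(i[185:245,265:345],(400,300),interpolation=cv2.INTER_CUBIC)
t=f(get_image("top")[:, :]*0+0) if 0 else cv2.resize(get_image("top")[165:245,190:270],(300,300),interpolation=cv2.INTER_CUBIC)
ww=cv2.resize(w,(400,300));tt=np.zeros((300,400,3),np.uint8);tt[:,:300]=t
cv2.imwrite("pics/a6.png",np.vstack([np.hstack([f(a),f(b)]),np.hstack([ww,tt])]))
E
```

```text
time: 9.22
ee_pos: [606.5, 206.5, 100.4]
eef_rot: [-0.008, 1.0, 0.0, -0.0]
ft_force: [0.5, 0.3, -0.3]
finger_gap: 0.3
finger_force: 0.0
time: 9.55
ee_pos: [593.6, 206.6, 100.3]
eef_rot: [-0.008, 1.0, 0.0, -0.0]
ft_force: [-0.0, 0.3, 0.2]
finger_gap: 0.0
finger_force: 0.0
time: 10.22
ee_pos: [645.7, 206.6, 222.8]
eef_rot: [-0.008, 1.0, 0.001, 0.002]
ft_force: [0.4, -0.3, -0.9]
finger_gap: 0.1
finger_force: 0.0
(0.0, 1.0) [(0.022, 0.71), (0.026, 0.71), (0.017, 0.71), (0.031, 0.71), (0.013, 0.7), (0.035, 0.7)]
```

View pics/a6.png

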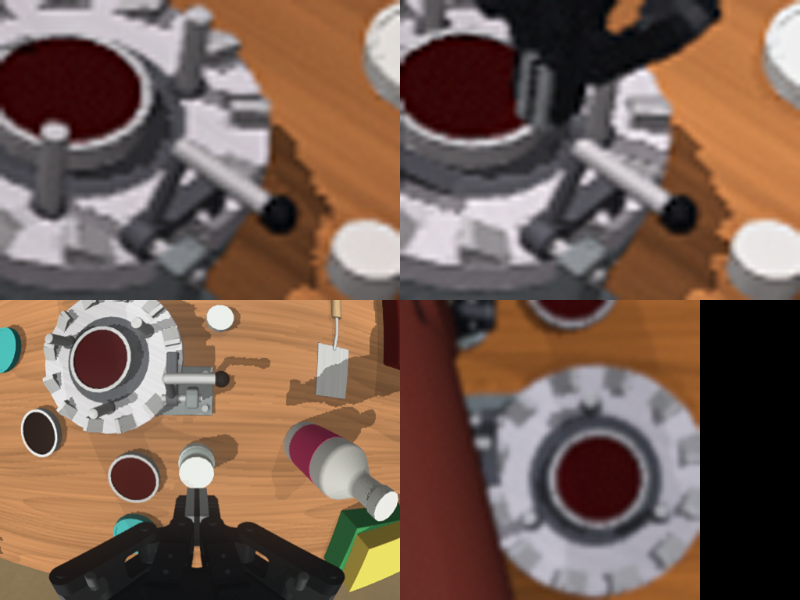

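In the comparison, the pawl's ball sits at (279,213) both before and after, so the pawl is fully home. The wheel has turned one notch, the dish is centred and the gripper is clear.

```bash
python3 -c "
from rig import *
print(job_done())"
```

```text
the job is handed in; nothing more can be done
None
```

The wheel is turned back one notch (about 0.52 rad against a 0.524 target), the pawl is back in its original down position, the dish is still centred, and I handed the job in at about 10 s of the 56 s limit; the judge's verdict was not shown.

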